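# Roll a pipe sleeve up the tacking chute until the dog holds it

### The job

Load the tacking chute: with the fingertips, roll the pipe sleeve up the sloped channel from its low end, over the yellow spring dog and on to the red end stop, so that the dog springs up behind it and it cannot roll back, then take the hand away. Only push it, at a steady pace: do not flick it, grip it or lift it out of the channel, and leave the offcuts and tools around the chute where they are.

Things in the scene. Friction and masses are not known exactly. Their poses are not given: they have to be found in the camera images.
- trough: Sloped channel of the chute, red-brown primed steel, open on top, rigid and fixed. Origin on its floor (what the sleeve rolls on), mid width, 60 mm above the bench. y runs uphill along the channel (0.13 rad above level, so the body is tilted), x level across it, z square to the floor. Floor y = -140 to +150 mm, 78 mm wide between side walls 28 mm high, 5 mm thick; base plate 120 x 300 mm.
- low_bar (a point): Middle of the top of the grey cross bar at the channel's low end, against which the sleeve starts: 12 mm above the floor, 10 mm wide along the channel (y = -130 to -120 mm in the channel's frame). Rigid.
- stop_face (a point): Middle of the face of the red end stop at the high end (a rigid plate 50 mm high across the channel, face at y = +130 mm), 30 mm above the channel floor. The sleeve's axis is 30 mm downhill of here when it touches.
- dog (a joint): Yellow spring dog, a pawl 12 mm wide in the middle of the channel floor, rad: 0 = standing up; about 0.5 = pressed flush by a sleeve on top of it (0.75 at most). It tips only uphill: a sleeve pushed up over it presses it down with 1 to 3 N, and once the sleeve's axis is within about 33 mm of the stop face it springs up behind the sleeve and locks against rolling back.
- dog_nose (a point): Top of the nose of the yellow dog: y = +72 mm and 9 mm above the floor in the channel's frame when it stands up.
- sleeve: Pipe sleeve, bright oiled steel, 60 mm outside diameter, 70 mm long, 0.25 to 0.55 kg, lying across the channel, free to roll. Origin at its centre; x is its axis. Starts at rest against the grey bar, axis at y = -96, z = 30 mm in the channel's frame; let go below the dog it rolls back there. Held by the dog its axis rests at about y = +94 mm, 6 mm short of touching the stop (at +100 mm it touches).
- offcut_tall: Grey pipe offcut standing on end beside the chute, 48 mm diameter, 80 mm high; origin under its centre. Leave alone.
- offcut_short: Rusty pipe offcut standing on end beside the chute, 42 mm diameter, 50 mm high; origin under its centre. Leave alone.
- tape: Yellow and black tape measure, 74 x 42 x 62 mm high, beside the chute; origin under its centre. Leave alone.
- flange: Primed pipe flange lying flat, 116 mm diameter, 18 mm high; origin under its centre. Leave alone.
- magnet: Red triangular welding magnet lying flat, legs 110 mm, 16 mm high; origin under the middle of one leg. Leave alone.
- square: Flat steel try square, 200 x 130 mm, 6 mm thick, lying flat; origin under the middle of the long leg. Leave alone.
- hammer: Hammer with a wooden handle, 260 mm long, lying flat; origin under the middle of its length. Leave alone.
Things that resemble listed ones, but are neither listed nor needed, are in the scene too. Leave any pink look-alike of the sleeve alone.

How it is judged:
By the outcome, as a careful person would: the job done as asked, in the order asked, and still so for the second after the job is handed in, with the robot touching nothing.
It also fails if it takes over 42 s, if anything falls off the work surface, if the arm or the gripper's body presses on something with over 40 N, if the wrist force passes 120 N, or if a joint passes its speed limit or range.

### The arm

A 7-joint arm with a two-finger parallel gripper is mounted at the origin on the work surface. World frame = base frame: x ahead of the robot, y to its left, z up, the work surface at z = 0. Lengths are in m, angles in degrees, forces in N, time in s.
With the tool pointing down it reaches from about 0.425 to 0.975 m from the base axis. Payload 16.7 kg.
Tool frame: the origin (TCP) lies midway between the tips of the shut fingers; the grasp point (between the pads) lies 19 mm behind it; x points along the fingers, y is the direction in which the jaws open and shut, and the axes are right-handed (so a half turn about x gives the same grasp; the last joint's range is limited). The gripper opens to 85 mm and grips with 20 to 120 N. Pads are 22 mm wide; open, the fingers measure 114 mm over their backs; the gripper's body (76 mm by 85 mm) begins 54 mm behind the grasp point. The pads swing forward as they close: fully open they stand 13 mm farther back than shut.
Start: joints at [-79.498, 24.414, 4.234, 92.017, -1.954, 63.644, -3.845], TCP at [0.221, 0.638, 0.231] pointing down, gripper open.
Joint ranges: [-163.25, 163.25], [-28.42, 122.38], [-70.27, 78.77], [12.13, 141.07], [-58.53, 238.53], [9.26, 117.41], [-156.51, 156.51]. Speed limits (degrees/s): [108.29, 108.29, 136.94, 136.94, 172.46, 172.46, 172.46].

### API

Orientations are given as [roll, pitch, yaw] about the fixed x, y, z axes, in that order (R = Rz(yaw) Ry(pitch) Rx(roll)).
In Python, from bench import ctrl, hand, capture, calibration, hand_in gives the robot as it stands. Calls block until the motion is done:
- ctrl.movep(position, orientation): joint-space move of the TCP to a pose.
- ctrl.move_straight(position, speed=0.15, ori=None, f_stop=None): straight line of the TCP; ori=None keeps the orientation; speed is the mean speed in m/s. With f_stop (N) it stops when the force on the tool has changed by that much, and returns True; else False.
- ctrl.move_j(angles): joint-space move.
- hand.move_gripper(opening): opening from 0.0 (shut) to 1.0 (fully open); the grip force is fixed at half the most; returns when the fingers have stopped.
- ctrl.hold(seconds).
- ctrl.ik(position, orientation): joint angles nearest the present ones, or None.
- capture(name): name is "scene" or "top" or "wrist"; returns (picture, depth): 384x512x3 uint8, red, green, blue; 384x512 float32, m along the optical axis (not along the pixel's ray), 0 where there is no reading.
- calibration(name): a dict with "camera_matrix" (3x3 intrinsics, pixels), "camera_from_world" (4x4, takes a point from world to camera coordinates); the wrist camera has in their place "mount" (4x4, takes a point from camera to tool coordinates, whose origin is the TCP and whose axes are the tool frame's). Camera axes: x right, y up, looking along -z (the intrinsics and any distortion apply to the point x, -y, -z); pixel columns grow to the right and rows downward; lengths in m; the calibration is good to about 2 mm. A picture is of the moment at which its call begins: read the wrist's pose just before it. calibration takes no time and is no camera call.
A pose or a line that the arm cannot do raises ctrl.IKError and nothing moves.
- hand_in(): hands the job in, once; it reports no verdict.
Readings, each from a call of its own:
- ctrl.get_time(): time.
- ctrl.get_joint_pos(): joint angles.
- ctrl.get_dq(): joint speeds.
- ctrl.get_effort(): joint torques, N m.
- ctrl.get_eef_pos(): TCP position.
- ctrl.get_ee_rot(): TCP orientation.
- ctrl.get_wrist_force(): force on the tool from outside, world axes, zero at the start.
- ctrl.get_ft_torque(): the same for the moment, N m.
- ctrl.get_gripper_width(): opening from 0.0 (shut) to 1.0 (fully open).
Only numpy, scipy, OpenCV 4.12 (cv2) and the standard library are available. Lean on these libraries where they do the work, as an engineer would, in place of code of your own. Each camera call takes 0.05 s, during which the arm holds its last target.

## Working session

There is one attempt and no reset: what is moved stays moved. The work goes in short steps, each a Python script; the robot and the scene stay as the last script left them, time stands still between calls to the robot, and variables do not carry over. Pictures are saved under pics/ and viewed, and the job is handed in when it is done.

```bash
ls; mkdir -p pics
python3 - <<'E'
from bench import ctrl, hand, capture, calibration, hand_in
import cv2, numpy as np
for n in ["scene","top","wrist"]:
    p,d=capture(n); np.savez(f"{n}0.npz",p=p,d=d)
    cv2.imwrite(f"pics/{n}0.png",p[:,:,::-1])
    print(n,calibration(n))
print(ctrl.get_time(),ctrl.get_ee_rot(),ctrl.get_eef_pos())
E
```

```text
pics
scene {'camera_matrix': array([[385.87314747,   0.        , 256.85010144],
       [  0.        , 385.87314747, 192.01001605],
       [  0.        ,   0.        ,   1.        ]]), 'camera_from_world': array([[ 0.89078458,  0.45439074, -0.00564637, -0.48374556],
       [-0.25583597,  0.51173077,  0.82017046,  0.06199652],
       [ 0.37556728, -0.72915066,  0.57209138, -1.4124468 ],
       [ 0.        ,  0.        ,  0.        ,  1.        ]])}
top {'camera_matrix': array([[393.92564676,   0.        , 258.38635649],
       [  0.        , 393.92564676, 187.9415446 ],
       [  0.        ,   0.        ,   1.        ]]), 'camera_from_world': array([[-0.01541858, -0.99980447,  0.01238082, -0.0442954 ],
       [ 0.99942941, -0.01503827,  0.03024411, -0.52157801],
       [-0.03005201,  0.01284008,  0.99946586, -1.29784704],
       [ 0.        ,  0.        ,  0.        ,  1.        ]])}
wrist {'camera_matrix': array([[345.96443814,   0.        , 256.29565951],
       [  0.        , 345.96443814, 198.1088075 ],
       [  0.        ,   0.        ,   1.        ]]), 'mount': array([[-1.35628742e-04,  2.87355754e-01, -9.57823915e-01,
        -1.42876831e-01],
       [ 9.99999989e-01, -2.57554562e-05, -1.49327780e-04,
         7.96890173e-05],
       [-6.75793887e-05, -9.57823924e-01, -2.87355747e-01,
        -7.39754374e-02],
       [ 0.00000000e+00,  0.00000000e+00,  0.00000000e+00,
         1.00000000e+00]])}
0.15 [ -87.15044117   89.94556558 -106.22153252] [0.22043216 0.63766653 0.23079649]
```

View pics/scene0.png

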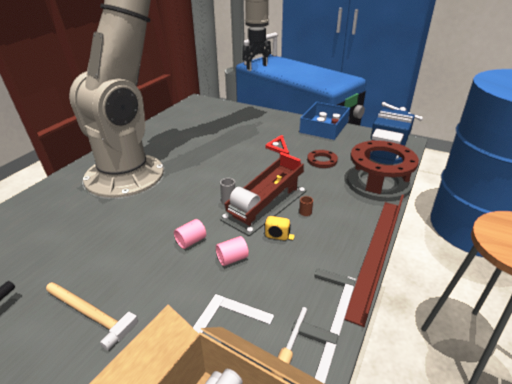

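View pics/top0.png

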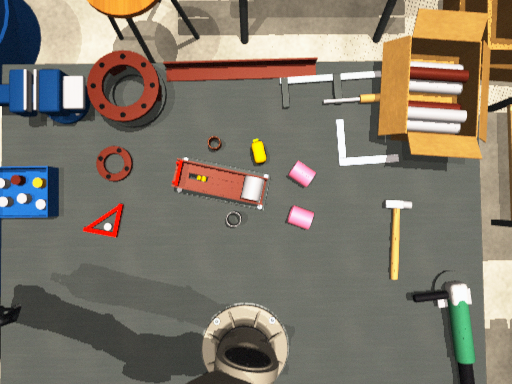

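View pics/wrist0.png

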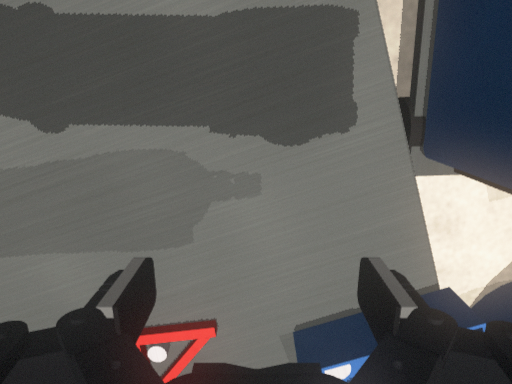

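The top view shows the channel at about (222,184), with the red stop at its left end (179,175) and the yellow dog at (201,178). The bright steel sleeve is in the low end at (254,187). Sleeve candidates are the silver one (254,187), the two pink ones (302,174) and (300,217), and the pipes in the box. Only the silver one is bright steel and lies in the channel against the bar. I'll confirm with a crop.

Run:
```python
import cv2, numpy as np
p=np.load("top0.npz")["p"][:,:,::-1]
a=cv2.resize(p[120:250,160:290],(600,600),interpolation=cv2.INTER_CUBIC)
cv2.imwrite("pics/topcrop.png",a)
p=np.load("scene0.npz")["p"][:,:,::-1]
a=cv2.resize(p[125:245,190:340],(750,600),interpolation=cv2.INTER_CUBIC)
cv2.imwrite("pics/scenecrop.png",a)
```

```text
(no output)
```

View pics/topcrop.png

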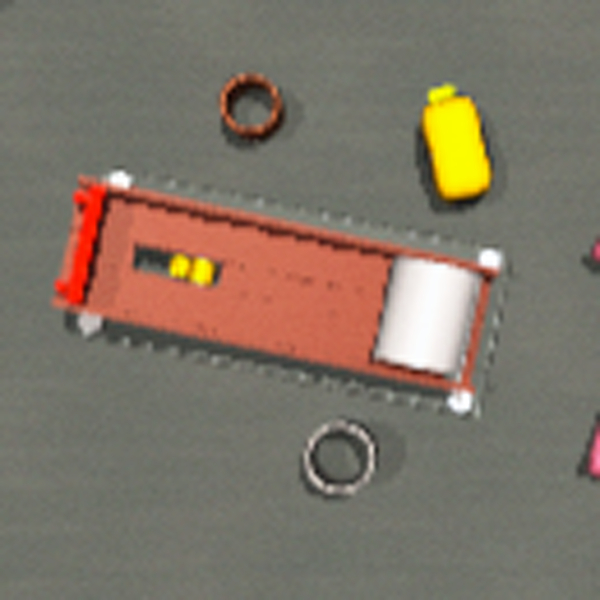

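View pics/scenecrop.png

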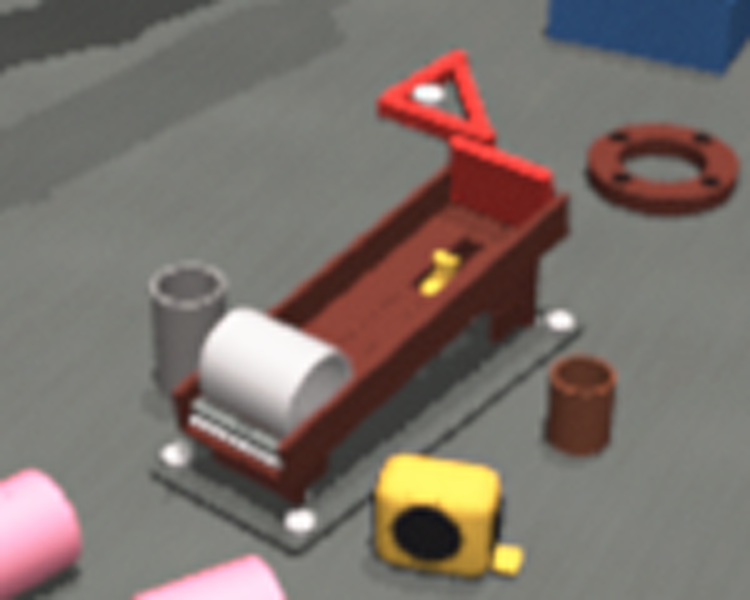

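The crops confirm it: the silver sleeve is in the channel against the grey bar, with the dog and the red stop uphill. Next I'll measure the trough pose.

```bash
cat > h.py <<'E'
import cv2, numpy as np
from bench import ctrl, hand, capture, calibration, hand_in
from scipy.spatial.transform import Rotation as R
def cloud(name,d,T=None):
    c=calibration(name); K=c["camera_matrix"]
    W=np.linalg.inv(c["camera_from_world"]) if T is None else T@c["mount"]
    v,u=np.mgrid[0:384,0:512]
    X=np.stack([(u-K[0,2])/K[0,0]*d,-(v-K[1,2])/K[1,1]*d,-d],-1)
    return X@W[:3,:3].T+W[:3,3]
def proj(name,P,T=None):
    c=calibration(name); K=c["camera_matrix"]
    M=c["camera_from_world"] if T is None else np.linalg.inv(T@c["mount"])
    q=np.atleast_2d(P)@M[:3,:3].T+M[:3,3]
    return np.c_[K[0,2]+K[0,0]*q[:,0]/-q[:,2],K[1,2]+K[1,1]*q[:,1]/q[:,2]]
E
python3 - <<'E'
from h import *
for n in ["top","scene"]:
    z=np.load(n+"0.npz"); p,d=z["p"],z["d"]; P=cloud(n,d)
    hsv=cv2.cvtColor(p,cv2.COLOR_RGB2HSV)
    roi=np.zeros(d.shape,bool)
    if n=="top": roi[155:212,170:270]=1
    else: roi[145:225,222:310]=1
    H,S,V=[hsv[:,:,i].astype(int) for i in range(3)]
    red=roi&((H<4)|(H>176))&(S>200)&(V>110)&(P[:,:,2]>.06)
    yel=roi&(H>20)&(H<35)&(S>150)&(V>120)
    sil=roi&(S<40)&(V>120)&(P[:,:,2]>.07)&(d>0)
    tro=roi&(H<12)&(S>100)&(d>0)&(P[:,:,2]>.03)&~red
    for k,m in dict(red=red,yel=yel,sil=sil,tro=tro).items():
        q=P[m]; print(n,k,m.sum(),q.mean(0).round(4),q.min(0).round(3),q.max(0).round(3), np.argwhere(m).mean(0).round(1))
    # floor plane fit
    q=P[tro]
    A=np.c_[q[:,:2],np.ones(len(q))]; w=np.ones(len(q),bool)
    for i in range(10):
        c=np.linalg.lstsq(A[w],q[w,2],rcond=None)[0]; r=q[:,2]-A@c; w=abs(r)<(.01 if i<4 else .004)
    print("plane",c,w.sum(),"uphill dir deg",np.degrees(np.arctan2(c[1],c[0])),"slope",np.arctan(np.hypot(c[0],c[1])))
    # axes of sleeve via minAreaRect of xy
    for k,m in dict(sil=sil,red=red).items():
        r=cv2.minAreaRect(P[m][:,:2].astype(np.float32)*1000); print(k,r)
    tr=P[tro|red|sil]; print("all", cv2.minAreaRect(tr[:,:2].astype(np.float32)*1000))
E
```

```text
top red 82 [0.5705 0.1917 0.1226] [0.53  0.178 0.078] [0.605 0.215 0.132] [171.6 177.9]
top yel 131 [0.5943 0.0054 0.0593] [ 0.544 -0.078  0.009] [0.625 0.15  0.083] [164.7 240.1]
top sil 420 [ 0.519  -0.0302  0.101 ] [ 0.448 -0.066  0.072] [0.61  0.175 0.112] [187.7 251.6]
top tro 1879 [0.5459 0.0897 0.0685] [ 0.468 -0.077  0.037] [0.614 0.218 0.131] [180.1 213.4]
plane [0.02317863 0.13087185 0.03898124] 1372 uphill dir deg 79.95653086455485 slope 0.13213416942794395
sil ((518.811279296875, 68.02513885498047), (252.798828125, 121.2476806640625), 75.27473449707031)
red ((568.9014892578125, 197.46739196777344), (25.14206314086914, 77.38745880126953), 78.46076965332031)
all ((521.8145141601562, 74.45128631591797), (289.98040771484375, 127.21548461914062), 77.05182647705078)<stdin>:14: RuntimeWarning: Mean of empty slice.
  ret = um.true_divide(
Traceback (most recent call last):
ValueError: zero-size array to reduction operation minimum which has no identity
```

Run:
```python
from h import *
n="top"; z=np.load(n+"0.npz"); p,d=z["p"],z["d"]; P=cloud(n,d)
hsv=cv2.cvtColor(p,cv2.COLOR_RGB2HSV);H,S,V=[hsv[:,:,i].astype(int) for i in range(3)]
def comp(m):
    k,l,s,c=cv2.connectedComponentsWithStats(m.astype(np.uint8)); i=1+s[1:,4].argmax(); return l==i
roi=np.zeros(d.shape,bool); roi[155:212,170:270]=1
red=comp(roi&((H<4)|(H>176))&(S>200)&(V>110)&(P[:,:,2]>.06))
roi2=roi.copy(); roi2[:,:238]=0
sil=comp(roi2&(S<40)&(V>120)&(P[:,:,2]>.085)&(d>0))
roi3=roi.copy(); roi3[:,:190]=0; roi3[:,215:]=0;roi3[:170]=0
yel=comp(roi3&(H>20)&(H<35)&(S>150))
q=P[red]; print("z red",np.percentile(q[:,2],[5,25,50,75,95]).round(4)); 
def ray(uv,zz):
    c=calibration(n);K=c["camera_matrix"];W=np.linalg.inv(c["camera_from_world"])
    r=W[:3,:3]@np.array([(uv[0]-K[0,2])/K[0,0],-(uv[1]-K[1,2])/K[1,1],-1]); o=W[:3,3]; return o+r*(zz-o[2])/r[2]
for k,m,zz in (("red",red,.124),("sil",sil,.095),("yel",yel,.076)):
    r=cv2.minAreaRect(np.argwhere(m)[:,::-1].astype(np.float32)); print(k,m.sum(),r,ray(r[0],zz).round(4),"depthmean",P[m].mean(0).round(4),"max",P[m].max(0).round(4))
# sleeve cylinder: points
q=P[sil]; print("sil z pct",np.percentile(q[:,2],[50,90,99]).round(4))
# trough outline in pixels
tro=comp(roi&(H<14)&(S>100)&(d>0)&(P[:,:,2]>.03)|red|sil)
r=cv2.minAreaRect(np.argwhere(tro)[:,::-1].astype(np.float32)); print(r,[ray(b,.088).round(4) for b in cv2.boxPoints(r)])
# fit: x0,y0,yaw by floor plane + side walls: points above floor by 28mm
c=np.array([0.02318,0.13087,0.03898]); 
h=P[...,2]-(P[...,:2]@c[:2]+c[2])
wall=tro&~red&~sil&(h>.018)&(h<.036); w=P[wall]
print(wall.sum())
# split into two lines
from scipy.optimize import least_squares
def f(v):
    e=(w[:,0]-v[1])*np.sin(v[0])-(w[:,1]-.07)*np.cos(v[0]); return np.abs(e)-v[2]
s=least_squares(f,[np.radians(78.5),.542,.0415],loss="soft_l1",f_scale=.002); print("yaw uphill",np.degrees(s.x[0]),s.x)
```

```text
z red [0.0986 0.1253 0.127  0.1287 0.1302]
red 57 ((179.0, 168.0), (16.0, 6.0), 90.0) [0.5812 0.1879 0.124 ] depthmean [0.584  0.1883 0.1237] max [0.6051 0.204  0.1319]
sil 403 ((251.98822021484375, 187.55296325683594), (18.22216033935547, 22.34383773803711), 12.528807640075684) [ 0.5197 -0.0313  0.095 ] depthmean [ 0.5195 -0.0312  0.1017] max [0.5558 0.0033 0.1119]
yel 45 ((201.1000213623047, 177.6999969482422), (9.486830711364746, 5.0596442222595215), 18.43494987487793) [0.5537 0.128  0.076 ] depthmean [0.5544 0.1298 0.0603] max [0.5669 0.1507 0.0826]
sil z pct [0.1035 0.1082 0.1102]
((219.2917938232422, 181.1140899658203), (93.01373291015625, 28.223434448242188), 11.888657569885254) [array([0.5306, 0.2203, 0.088 ]), array([0.6163, 0.2016, 0.088 ]), array([ 0.5525, -0.0808,  0.088 ]), array([ 0.4668, -0.0613,  0.088 ])]
290
yaw uphill 77.18659734118017 [1.34716026 0.54129805 0.04084065]
```

```bash
cat >> h.py <<'E'
YAW=np.radians(77.3); SL=.13; O=np.array([.5405,.066,.06])
def frame(yaw=None):
    yaw=YAW if yaw is None else yaw
    cy=np.array([np.cos(yaw)*np.cos(SL),np.sin(yaw)*np.cos(SL),np.sin(SL)])
    cx=np.array([np.sin(yaw),-np.cos(yaw),0]); cz=np.cross(cx,cy)
    return np.c_[cx,cy,cz]
def ch(x,y,z): return O+frame()@np.array([x,y,z])/1000
def ori(s):
    C=frame(); tx=-C[:,2]; ty=s*C[:,0]; M=np.c_[tx,ty,np.cross(tx,ty)]
    return R.from_matrix(M).as_euler("xyz",degrees=True).tolist()
def toolT():
    T=np.eye(4); T[:3,:3]=R.from_euler("xyz",ctrl.get_ee_rot(),degrees=True).as_matrix(); T[:3,3]=ctrl.get_eef_pos(); return T
E
python3 - <<'E'
from h import *
for s in (1,-1):
    for a in ((0,-40,170),(0,-148,60),(0,-148,18),(0,60,18)):
        q=ctrl.ik(ch(*a).tolist(),ori(s)); print(s,a,None if q is None else np.round(q,1))
E
```

```text
1 (0, -40, 170) [-45.2  13.7  49.6 114.7 -21.3  57.    2.6]
1 (0, -148, 60) [-41.9  37.3  66.6 121.8 -52.3  56.3  43.2]
1 (0, -148, 18) [-34.5  34.8  53.6 122.9 -50.6  47.6  40.3]
1 (0, 60, 18) [-42.4  27.2  34.7 116.9 -33.7  42.1   1.8]
-1 (0, -40, 170) [ 46.3  19.  -58.5 110.   11.   57.3 151.2]
-1 (0, -148, 60) [ -43.1   39.8   69.4  121.9  -54.8   58.5 -134.5]
-1 (0, -148, 18) [ -37.2   37.6   58.2  123.   -54.3   50.4 -136.2]
-1 (0, 60, 18) [ 30.4  35.9 -58.9 112.8  33.7  47.2 122.2]
```

Run:
```python
from h import *
ctrl.movep(ch(0,-40,170).tolist(),ori(1))
T=toolT(); p,d=capture("wrist"); np.savez("wrist1.npz",p=p,d=d,T=T)
im=p[:,:,::-1].copy()
for a in ((0,-125,12),(-39,-140,28),(39,-140,28),(0,-96,60),(-35,-96,30),(35,-96,30),(0,72,9),(-39,0,28),(39,0,28)):
    u=proj("wrist",ch(*a),T)[0]; cv2.circle(im,tuple(int(x) for x in u),3,(0,255,0),1)
cv2.imwrite("pics/wrist1.png",im)
print(ctrl.get_time(),np.round(ctrl.get_joint_pos(),1),ctrl.get_eef_pos(),ch(0,-40,170))
q=None
for a in ((0,-150,60),(0,-150,18),(0,62,18)): print(np.round(ctrl.ik(ch(*a).tolist(),ori(1)),1))
```

```text
2.7 [-45.2  13.7  49.5 114.6 -21.3  57.    2.6] [0.52708963 0.00667547 0.22332423] [0.52693543 0.00580925 0.22338016]
[-28.   25.   44.1 121.3 -35.3  46.1  26.8]
[-25.4  28.9  40.5 122.5 -40.4  42.1  30.9]
[-45.9  28.5  39.2 117.  -37.   43.3   4.7]
```

View pics/wrist1.png

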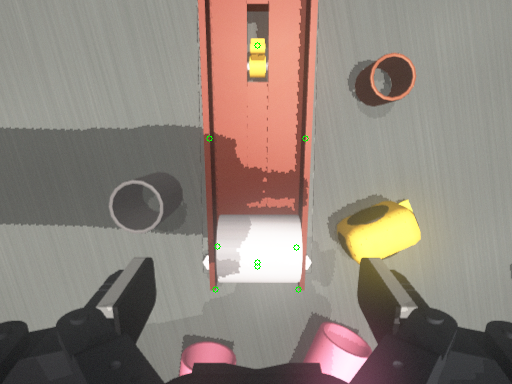

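Run:
```python
from h import *
from scipy.optimize import least_squares
z=np.load("wrist1.npz"); P=cloud("wrist",z["d"],z["T"]); Q=(P-O)@frame()*1000
q=Q[216:282,225:295].reshape(-1,3); q=q[(q[:,2]>32)&(abs(q[:,0])<32)]
s=least_squares(lambda v:np.hypot(q[:,1]-v[0],q[:,2]-v[1])-30,[-96,30],loss="soft_l1",f_scale=1); print("sleeve yz",s.x,len(q))
f=Q[100:205,220:300].reshape(-1,3); f=f[abs(f[:,2])<8]; print("floor z",np.median(f[:,2]),np.polyfit(f[:,1],f[:,2],1))
for r0,r1 in ((20,60),(100,140),(180,205)):
    m=Q[r0:r1,195:325]; w=m[(m[...,2]>20)&(m[...,2]<33)]
    print("walls",np.median(w[w[:,0]<0,0]),np.median(w[w[:,0]>0,0]))
```

```text
sleeve yz [-96.84027531  30.09190541] 4488
floor z 0.30082475608511605 [-0.00081159  0.27595491]
walls -41.1539884958566 40.860624267300395
walls -41.057065636662756 40.80526430860105
walls -41.07079418163982 40.91157740885161
```

Run:
```python
from h import *
o=ori(1)
hand.move_gripper(0.35)
ctrl.movep(ch(0,-156,90).tolist(),o)
f=ctrl.move_straight(ch(0,-156,17).tolist(),speed=.08,ori=o,f_stop=8)
print(f,ctrl.get_time(),ctrl.get_gripper_width(),np.round(ctrl.get_wrist_force(),2),((np.array(ctrl.get_eef_pos())-O)@frame()*1000).round(1),np.round(ctrl.get_joint_pos(),1))
T=toolT(); 
for n in("wrist","scene"):
    p,d=capture(n); np.savez(n+"2.npz",p=p,d=d,T=T); 
    if n=="scene": p=cv2.resize(p[105:245,170:340],(728,600),interpolation=cv2.INTER_CUBIC)
    cv2.imwrite(f"pics/{n}2.png",p[:,:,::-1])
```

```text
False 4.95 0.3508518300621539 [-0.02 -0.11  0.22] [   0.3 -156.1   17.4] [-24.2  28.9  39.8 122.5 -40.2  41.8  31.3]
```

View pics/wrist2.png

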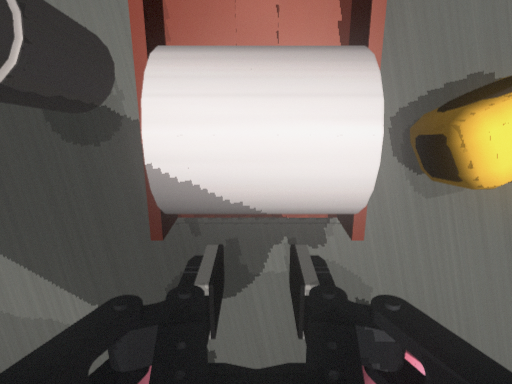

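View pics/scene2.png

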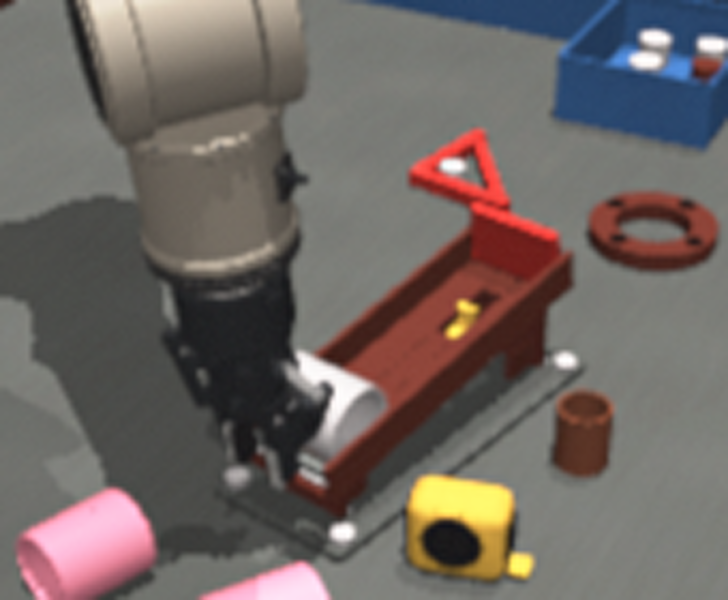

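The fingertips, at wrist columns 205–325 and row 245, sit inside the channel width just downhill of the sleeve and clear of everything. I'll start the first part of the push, stopping short of the dog.

Run:
```python
from h import *
o=ori(1)
f=ctrl.move_straight(ch(0,-136,17).tolist(),speed=.03,ori=o,f_stop=8)
print(f,ctrl.get_time(),np.round(ctrl.get_wrist_force()@frame(),2),((np.array(ctrl.get_eef_pos())-O)@frame()*1000).round(1))
f=ctrl.move_straight(ch(0,-15,17).tolist(),speed=.035,ori=o,f_stop=15)
print(f,ctrl.get_time(),np.round(ctrl.get_wrist_force()@frame(),2),((np.array(ctrl.get_eef_pos())-O)@frame()*1000).round(1),np.abs(ctrl.get_dq()).max())
T=toolT(); 
p,d=capture("wrist"); np.savez("wrist3.npz",p=p,d=d,T=T); cv2.imwrite("pics/wrist3.png",p[:,:,::-1])
Q=(cloud("wrist",d,T)-O)@frame()*1000
from scipy.optimize import least_squares
q=Q[50:210,160:370].reshape(-1,3); q=q[(q[:,2]>40)&(q[:,2]<66)&(abs(q[:,0])<32)]
print(least_squares(lambda v:np.hypot(q[:,1]-v[0],q[:,2]-v[1])-30,[20,30],loss="soft_l1",f_scale=1).x,len(q))
```

```text
False 5.8667 [-0.42  0.09  0.2 ] [-1.000e-01 -1.361e+02  1.700e+01]
False 9.475 [ 0.08 -0.83  0.69] [  0. -15.  17.] 0.07559468468165313
[25.8341774  30.13741512] 20587
```

View pics/wrist3.png

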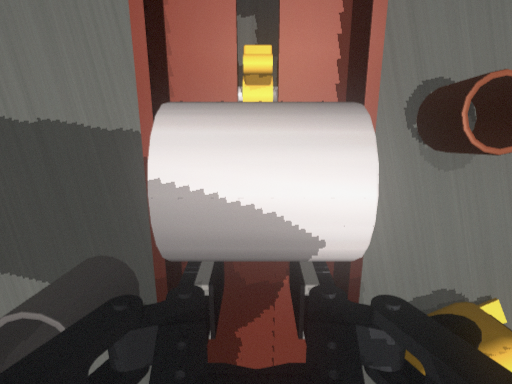

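The sleeve is rolling square in front of both fingertips, with its axis at y = 25.8 and the dog still upright ahead at (258,65). Now I'll push it over the dog to the stop.

Run:
```python
from h import *
o=ori(1)
f=ctrl.move_straight(ch(0,61.5,17).tolist(),speed=.03,ori=o,f_stop=12)
print(f,ctrl.get_time(),np.round(ctrl.get_wrist_force()@frame(),2),((np.array(ctrl.get_eef_pos())-O)@frame()*1000).round(1),np.abs(ctrl.get_dq()).max())
T=toolT(); 
p,d=capture("wrist"); np.savez("wrist4.npz",p=p,d=d,T=T); cv2.imwrite("pics/wrist4.png",p[:,:,::-1])
Q=(cloud("wrist",d,T)-O)@frame()*1000
from scipy.optimize import least_squares
q=Q[50:210,160:370].reshape(-1,3); q=q[(q[:,2]>40)&(q[:,2]<66)&(abs(q[:,0])<32)]
print(least_squares(lambda v:np.hypot(q[:,1]-v[0],q[:,2]-v[1])-30,[90,30],loss="soft_l1",f_scale=1).x,len(q))
```

```text
True 11.8833 [ 0.64 -0.83  0.41] [-0.2 58.4 16.8] 0.15301528075228418
[104.34946966  28.90629063] 27811
```

View pics/wrist4.png

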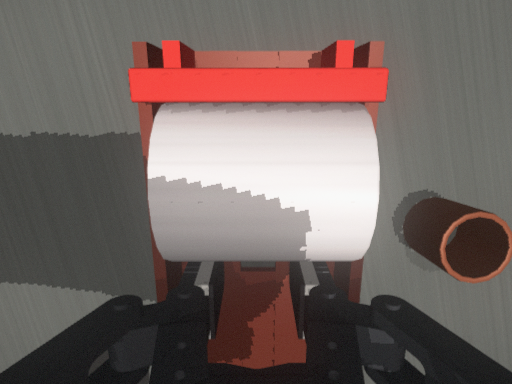

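Force stop fired at the end stop (sleeve axis at about 99). I'll ease back slowly and check that the dog holds it.

```bash
cat >> h.py <<'E'
def sleeve(n,guess):
    from scipy.optimize import least_squares
    T=toolT(); p,d=capture("wrist"); np.savez(f"wrist{n}.npz",p=p,d=d,T=T); cv2.imwrite(f"pics/wrist{n}.png",p[:,:,::-1])
    Q=(cloud("wrist",d,T)-O)@frame()*1000
    hsv=cv2.cvtColor(p,cv2.COLOR_RGB2HSV)
    q=Q[(hsv[...,1]<60)&(abs(Q[...,0])<30)&(Q[...,2]>40)&(Q[...,2]<64)&(abs(Q[...,1]-guess)<27)]
    print("sleeve",least_squares(lambda v:np.hypot(q[:,1]-v[0],q[:,2]-v[1])-30,[guess,30],loss="soft_l1",f_scale=1).x,len(q))
E
python3 - <<'E'
from h import *
o=ori(1)
sleeve(5,97)
ctrl.move_straight(ch(0,42,17).tolist(),speed=.015,ori=o)
ctrl.hold(.3)
print(ctrl.get_time(),np.round(ctrl.get_wrist_force()@frame(),2),((np.array(ctrl.get_eef_pos())-O)@frame()*1000).round(1))
sleeve(6,94)
E
```

```text
sleeve [99.32564622 30.10026313] 28038
13.5333 [0.08 0.11 0.39] [-0. 42. 17.]
sleeve [93.70058852 30.03250947] 31115
```

View pics/wrist6.png

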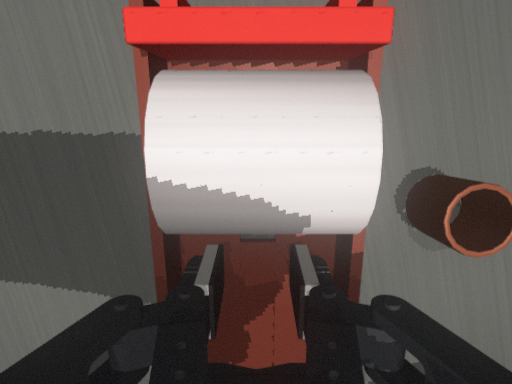

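The sleeve now rests at y = 93.7, which matches the held position, and there is a gap to the fingertips. I'll move back a little further, lift clear and check again.

Run:
```python
from h import *
o=ori(1)
ctrl.move_straight(ch(0,25,20).tolist(),speed=.04,ori=o)
ctrl.move_straight(ch(0,0,190).tolist(),speed=.1,ori=o)
ctrl.hold(.5)
sleeve(7,94)
print(ctrl.get_time(),np.round(ctrl.get_wrist_force(),2))
p,d=capture("scene"); cv2.imwrite("pics/scene7.png",cv2.resize(p[105:245,170:340],(728,600),interpolation=cv2.INTER_CUBIC)[:,:,::-1])
```

```text
sleeve [93.55306833 30.11222969] 5823
16.5833 [-0.2  -0.73  0.63]
```

View pics/wrist7.png

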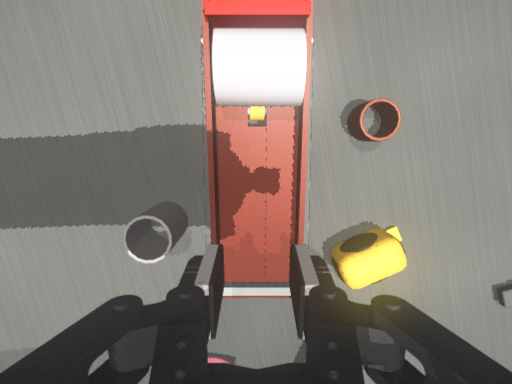

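View pics/scene7.png

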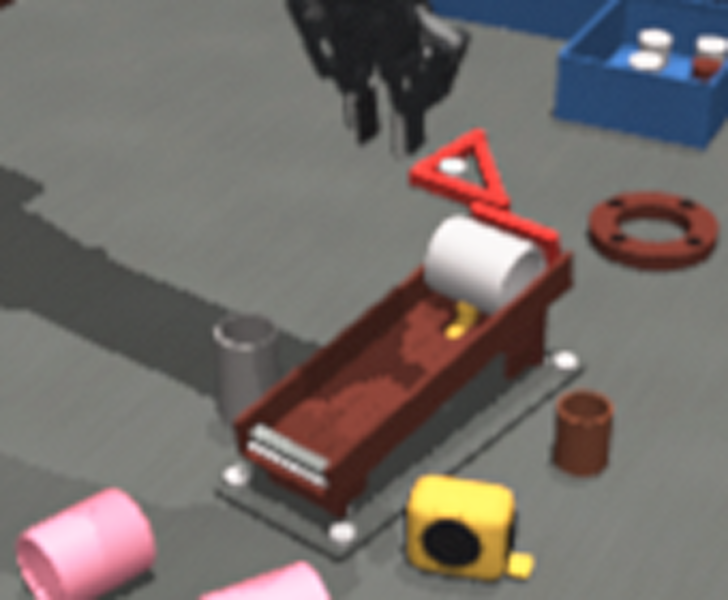

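The wrist view shows the sleeve at (260,66) near the red stop, with the yellow dog standing up behind it at (257,114). In the scene view the offcuts, tape, magnet and flange are where they were, and the hand is clear.

Run:
```python
from h import *
print(hand_in(),ctrl.get_time())
```

```text
the job is handed in; nothing more can be done
the job is handed in; nothing more can be done
```

The sleeve is loaded: it sits behind the raised dog near the red end stop, and I handed the job in at about 17 s of the 42 s allowed.

I pushed it up the channel with both fingertips in two steady strokes at a mean of 30–35 mm/s. There was a short stop before the dog, with the sleeve resting on the fingertips. The second stroke went over the dog until the 12 N force stop fired with the sleeve's axis at y ≈ 99 mm, about where it touches the end stop. I then eased back slowly and lifted the hand clear.

**Last checks:**
- **Sleeve held:** its axis was at y = 93.7 mm right after I let go and 93.6 mm about 3 s later with the hand lifted away. The expected held position is about 94 mm.
- **Dog:** the wrist and scene pictures show it standing up behind the sleeve.
- **Surroundings:** the offcuts, tape, magnet and flange look unmoved in the scene picture. I did not recheck the hammer and square, which were outside that view and far from the work.
- **One disagreement:** a first sleeve fit at the stop read y = 104 mm because the red stop was included in the points. With the stop masked out it read 99.3 mm.

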